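# Turn the binder divider over

## Robot

A 7-joint arm with a two-finger parallel gripper is mounted at the origin on the work surface. World frame = base frame: x ahead of the robot, y to its left, z up, the work surface at z = 0. Lengths are in m, angles in rad, forces in N, time in s.
With the tool pointing down it reaches from about 0.425 to 1.025 m from the base axis. Payload 9.4 kg.
Tool frame: the origin (TCP) lies at the very end of the fingers, on their centre line; the grasp point (between the pads) lies 19 mm behind it (ctrl.grip_depth is the distance from the TCP to the grasp point, in m); y points along the fingers, x is the direction in which the jaws open and shut, and the axes are right-handed (so a half turn about y gives the same grasp; the last joint's range is limited). The gripper opens to 93 mm and grips with 3 to 60 N. Pads are 15 mm wide; open, the fingers measure 128 mm over their backs; the gripper's body (75 mm by 188 mm) begins 65 mm behind the grasp point.
Start: joints at [1.163, 0.599, -0.003, 1.599, 0.002, 0.943, -0.08], TCP at [0.235, -0.686, 0.219] pointing down, gripper open.
Joint ranges: [-2.57, 2.57], [-0.35, 1.97], [-1.29, 1.29], [0.11, 2.56], [-1.05, 4.19], [0.11, 1.86], [-2.63, 2.63]. Speed limits (rad/s): [2.22, 2.22, 3.01, 3.01, 3.14, 3.14, 3.14].

## Interface

Orientations are given as [roll, pitch, yaw] about the fixed x, y, z axes, in that order (R = Rz(yaw) Ry(pitch) Rx(roll)).
In Python, from cell import ctrl, imaging, order gives the robot as it stands.
- The arm moves only by the tool drive_tool, never from a script. Its argument "plan" is a list of rows, each a list of 7 numbers: the turn, a rotation vector about the world's x, y, z in degrees, then the shift along the world's x, y, z in mm, then the finger opening in mm, from 0 to 93. In form: [[rx, ry, rz, tx, ty, tz, jaw], ...]. A call has 1 to 12 rows; each row is the pose to reach, as a shift and turn from the pose commanded when the call began; what a row does not reach only later rows make up. A row lasts 1/12 s, in which the tool goes at most 41.7 mm and 7.16 degrees, less where a joint would pass 70% of its speed; a pose out of reach is approached as far as the arm can. A call with a gripper value outside its range is refused whole. The fingers move at their own pace and stop on an object; the grip force is fixed at half the most. Time passes only in rows, so rows that repeat a pose let the fingers close. It gives the time, the measured TCP pose, the force and the opening at its end, in the units of the state.
- ctrl.get_state(): the state, without advancing time (a new reading comes with each control period).
- imaging.capture(name): name is "scene" or "side" or "wrist"; returns a dict with "image" (420x560x3 uint8, red, green, blue), "fov_y" (degrees; the focal length in pixels is half the picture's height over the tangent of half this angle, whatever the lens; pixels are square), "cx", "cy" (the principal point, pixels), "view" (4x4, takes a point from world to camera coordinates); the wrist camera has in their place "tool_from_camera" (4x4, takes a point from camera to tool coordinates, whose origin is the TCP and whose axes are the tool frame's). Camera axes: x right, y up, looking along -z (the intrinsics and any distortion apply to the point x, -y, -z); pixel columns grow to the right and rows downward; lengths in m; the calibration is good to about 2 mm. A picture is of the moment at which its call begins: read the wrist's pose just before it. There is no depth.
- order.sign_off(): hands the job in, once; it reports no verdict.
Trained networks look in a picture, given as the dict that the camera call returned (one of the last four; its "shot" number tells which), for a name from the list of things; names that differ only in an ending like _2 or _b are one class to them, and where a whole thing is asked for, a point or a joint stands for the part that bears it (a point fixed in the world has none). Each returns a list of dicts, best first, with "p" (0 to 1); they miss things now and then, are a little off and sometimes report something else, mostly with a low value. They report only what shows in the picture. A call takes as long as a camera call.
- imaging.recognise(picture, thing): "xy" ([column, row] as shares, 0 to 1, of the picture: columns of its width, rows of its height, amid what is visible of it).
- imaging.tip_of(picture, thing): "xy" ([column, row] as shares, 0 to 1, of the picture: columns of its width, rows of its height: a listed point, or the origin of a listed thing).
The state is a dict: "time": time; "joints": joint angles; "dq": joint speeds; "joint_efforts": joint torques, N m; "ee_pos": TCP position; "tcp_rot": TCP orientation; "force": force on the tool from outside, world axes, zero at the start; "torque": the same for the moment, N m; "finger_gap": finger opening in m.
Only numpy, scipy, OpenCV 4.12 (cv2) and the standard library are available. Lean on these libraries where they do the work, as an engineer would, in place of code of your own. Each camera call takes 0.05 s, during which the arm holds its last target. There are 200 camera calls.

## Task

The shop's small price-list binder lies open on the desk with one stiff plastic divider standing part-way up from the robot's right-hand page. Push the divider over the rings with the fingertips and press it down until it lies flat on the left-hand page, then come clear. Do not pinch it between the fingers, do not shift or lift the binder, and leave the mouse, cassette, skate wheel and mug alone.

Things in the scene. Friction and masses are not known exactly. Their poses are not given: they have to be found in the camera images.
- binder: A loose A6 ring binder (about 0.6 kg), black covers, open on the desk: 170 mm along its x, 292 mm along its y, covers 3 mm thick. Origin: on the desk, under the middle of the spine. x runs along the spine, away from the robot (yaw within 0.6 rad of the world's x); y points to the left-hand page; z up.
- ring_axis (a point): Middle of the divider's hinge axis, 17 mm straight above the binder's origin; the axis runs along the binder's x. Six steel rings of 27 mm outer diameter stand about it between x = -65 and 65 mm, their tops 31 mm above the desk.
- left_page (a point): Middle of the top of the flat stack of leaves on the left-hand page: binder x 0, y +60.5 mm, 15.5 mm above the desk. The stack is 148 mm along x and 105 mm along y; the right-hand page has the same stack at y -60.5 mm. Short index tabs stick out 10 mm beyond the stacks' outer edges. Neither stack moves.
- spine_end (a point): Point on the binder at the far end of the spine: 85 mm along the binder's x axis from its origin, 3 mm above the desk.
- divider (a joint): Angle of the divider about the ring axis, rad: 0 = flat on the right-hand page (binder -y), 1.57 = upright, 3.14 = flat on the left-hand page (binder +y). Starts between 0.45 and 0.85. Its holes run tight on the rings: no spring, it stays wherever it is left, past upright too; under 1 N at its free edge turns it. Firm stop at either end.
- divider_edge (a point): Middle of the divider's free edge, 113 mm from the ring axis. Grey rigid leaf, 30 g, 2 mm thick, 148 mm along the spine, reaching from 8 to 113 mm out from the axis; an index tab 26 mm long, centred at x +28 mm, sticks out 10 mm more. Axes turn with the leaf: x as the binder's, y from the edge towards the rings, z normal to it (up when the joint is 0, down at 3.14).
- mouse: Loose black computer mouse, 106 x 60 x 34 mm, on the desk to the right of the binder. Origin: centre of its underside. Not to be moved.
- cassette: Loose tape cassette in a clear case, 70 x 109 x 16 mm, lying on the desk beyond the binder's far edge. Origin: centre of its underside. Not to be moved.
- wheel: Loose skateboard wheel, 53 mm diameter, 32 mm high, lying flat on the desk beyond the binder's far edge. Origin: centre of its underside. Not to be moved.
- mug: Loose white mug, 80 mm diameter, 92 mm high, with a handle, standing on the desk to the left of the binder. Origin: centre of its underside. Not to be moved.

How it is judged:
By the outcome, as a careful person would: the job done as asked, in the order asked, and still so for the second after the job is handed in, with the robot touching nothing.
It also fails if it takes over 40 s, if anything falls off the work surface, if the arm or the gripper's body presses on something with over 40 N, if the wrist force passes 120 N, or if a joint passes its speed limit or range.

## Working session

There is one attempt and no reset: what is moved stays moved. The work goes in short steps, Python scripts to look and compute and a tool call to move; the robot and the scene stay as the last step left them, time stands still between calls to the robot, and variables do not carry over. Pictures are saved under pics/ and viewed, about 8 in all and at most 12, crops included, and the job is handed in when it is done.

Besides the shell and the picture viewer there is one more tool, called as name(argument=value, ...), one argument or row to a line, values as JSON. drive_tool: Moves the arm, as the interface text tells. Its arguments: {"type":"object","properties":{"plan":{"type":"array"}},"required":["plan"]}

```bash
mkdir -p pics; ls
cat > h.py <<'E'
import numpy as np, cv2
from cell import ctrl, imaging, order
from scipy.spatial.transform import Rotation as R
def ray(pic, xy, wrist=None):
    h,w=pic["image"].shape[:2]; f=h/2/np.tan(np.radians(pic["fov_y"])/2)
    u,v=xy[0]*w,xy[1]*h
    K=np.array([[f,0,pic["cx"]],[0,f,pic["cy"]],[0,0,1.]])
    d=pic.get("dist",pic.get("distortion"))
    p=cv2.undistortPoints(np.array([[[u,v]]],float),K,None if d is None else np.array(d,float))[0,0]
    dc=np.array([p[0],-p[1],-1]); T=np.linalg.inv(pic["view"])
    d=T[:3,:3]@dc; return T[:3,3], d/np.linalg.norm(d)
def proj(pic,P):
    h,w=pic["image"].shape[:2]; f=h/2/np.tan(np.radians(pic["fov_y"])/2)
    c=(np.c_[np.atleast_2d(P),np.ones(len(np.atleast_2d(P)))]@pic["view"].T)[:,:3]
    return np.c_[pic["cx"]+f*c[:,0]/-c[:,2], pic["cy"]-f*c[:,1]/-c[:,2]]
def meet(rs):
    A=np.zeros((3,3));b=np.zeros(3)
    for o,d in rs:
        M=np.eye(3)-np.outer(d,d);A+=M;b+=M@o
    x=np.linalg.solve(A,b); return x,[np.linalg.norm((np.eye(3)-np.outer(d,d))@(x-o)) for o,d in rs]
def onz(r,z): o,d=r; return o+d*(z-o[2])/d[2]
E
python3 - <<'E'
from h import *
S=imaging.capture("scene");D=imaging.capture("side")
print({k:v for k,v in S.items() if k!="image"}); print({k:v for k,v in D.items() if k!="image"})
for n,p in(("scene",S),("side",D)): cv2.imwrite(f"pics/{n}0.png",p["image"][:,:,::-1])
for t in ["binder","ring_axis","left_page","spine_end","divider_edge","mouse","cassette","wheel","mug"]:
    a=imaging.tip_of(S,t);b=imaging.tip_of(D,t)
    print(t,[(np.round(x["xy"],3),round(x["p"],2)) for x in a[:2]],[(np.round(x["xy"],3),round(x["p"],2)) for x in b[:2]])
    if a and b:
        x,e=meet([ray(S,a[0]["xy"]),ray(D,b[0]["xy"])]);print("   ",x.round(4),np.round(e,4))
E
```

```text
pics
{'fov_y': 51.19503719279238, 'cx': 278.8260122930451, 'cy': 206.72961441387739, 'view': array([[ 0.84155724,  0.53993725, -0.0157852 , -0.53853698],
       [-0.37037517,  0.59805304,  0.71074243,  0.15693881],
       [ 0.3931967 , -0.59228399,  0.70327522, -1.2342952 ],
       [ 0.        ,  0.        ,  0.        ,  1.        ]]), 'shot': 1}
{'fov_y': 42.68819561588495, 'cx': 292.1354380188522, 'cy': 208.26657289540972, 'view': array([[-0.75117955, -0.65964994,  0.02431554,  0.49398197],
       [ 0.40067033, -0.42637192,  0.81096873, -0.25261414],
       [-0.52458801,  0.61892564,  0.58458402, -0.85897197],
       [ 0.        ,  0.        ,  0.        ,  1.        ]]), 'shot': 2}
binder [(array([0.415, 0.566]), 0.91)] [(array([0.616, 0.523]), 0.72)]
    [ 0.5389 -0.0396 -0.0061] [0.0003 0.0003]
ring_axis [(array([0.412, 0.549]), 0.81)] [(array([0.618, 0.504]), 0.69)]
    [ 0.5371 -0.039   0.0168] [0.0005 0.0005]
left_page [(array([0.451, 0.527]), 0.73)] [(array([0.577, 0.521]), 0.8)]
    [0.5599 0.0121 0.0135] [0. 0.]
spine_end [(array([0.449, 0.613]), 0.68)] [(array([0.585, 0.466]), 0.58)]
    [ 0.6141 -0.0716  0.0054] [0.0011 0.0011]
divider_edge [(array([0.336, 0.542]), 0.84)] [(array([0.699, 0.422]), 0.78), (array([0.617, 0.503]), 0.54)]
    [ 0.4938 -0.1255  0.0821] [0.0044 0.0044]
mouse [(array([0.232, 0.658]), 0.56)] [(array([0.792, 0.479]), 0.89)]
    [ 0.4168 -0.2444 -0.0041] [0.0042 0.0042]
cassette [(array([0.543, 0.618]), 0.82)] [(array([0.496, 0.46 ]), 0.95)]
    [ 0.7114 -0.0102 -0.0031] [0.0001 0.0001]
wheel [(array([0.407, 0.701]), 0.57)] [(array([0.621, 0.423]), 0.67)]
    [ 0.629  -0.1711  0.0018] [0.0008 0.0008]
mug [(array([0.585, 0.454]), 0.96), (array([0.336, 0.543]), 0.74)] [(array([0.407, 0.573]), 0.74), (array([0.622, 0.426]), 0.67)]
    [0.6565 0.1971 0.0106] [0. 0.]
```

Run:
```python
import cv2,numpy as np
a=cv2.imread("pics/scene0.png");b=cv2.imread("pics/side0.png")
a=cv2.resize(a[150:330,80:400],None,fx=2.4,fy=2.4)[:, :768];b=cv2.resize(b[130:300,200:500],None,fx=2.4,fy=2.4)
h=300
f=lambda i:cv2.resize(i,(int(i.shape[1]*h/i.shape[0]),h))
a,b=f(a),f(b);w=max(a.shape[1],b.shape[1])
p=lambda i:cv2.copyMakeBorder(i,0,0,0,w-i.shape[1],cv2.BORDER_CONSTANT)
cv2.imwrite("pics/c0.png",np.vstack([p(a),p(b)]))
```

```text
(no output)
```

View pics/c0.png

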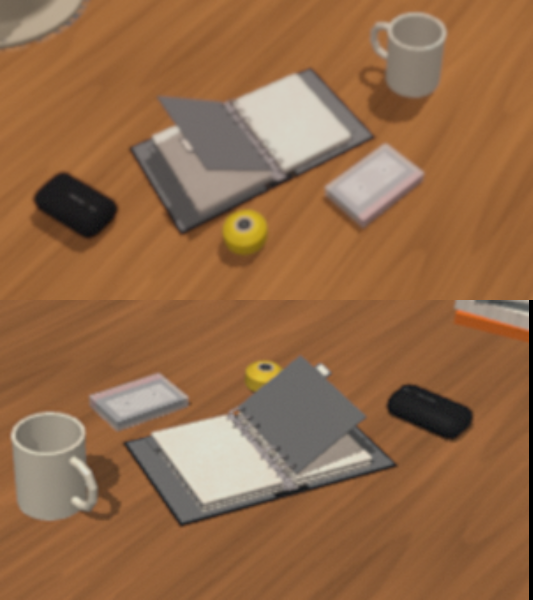

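View pics/scene0.png

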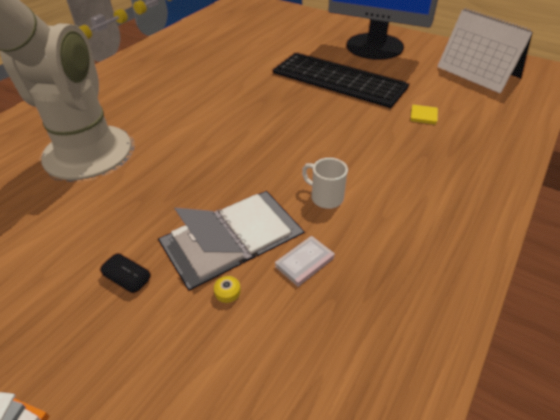

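```bash
cat >> h.py <<'E'
from scipy.optimize import least_squares
def pts(p):
    x,y,w,th=p; c,s=np.cos(w),np.sin(w)
    L={"binder":(0,0,0),"ring_axis":(0,0,.017),"left_page":(0,.0605,.0155),"spine_end":(.085,0,.003),
       "divider_edge":(0,-.113*np.cos(th),.017+.113*np.sin(th))}
    return {k:np.array([x+c*a-s*b,y+s*a+c*b,z]) for k,(a,b,z) in L.items()}
def fit(pics,p0=(.538,-.039,-.4,.6)):
    obs=[]
    for P in pics:
        for k in pts(p0):
            r=imaging.tip_of(P,k)
            if r and r[0]["p"]>.4: obs.append((P,k,np.array(r[0]["xy"])*[560,420]))
    f=lambda p:np.concatenate([proj(P,pts(p)[k])[0]-uv for P,k,uv in obs])
    s=least_squares(f,p0,loss="soft_l1",f_scale=2.)
    return s.x,[(k,f(s.x)[2*i:2*i+2].round(1)) for i,(P,k,_) in enumerate(obs)]
def wpic():
    s=ctrl.get_state(); P=imaging.capture("wrist")
    T=np.eye(4);T[:3,:3]=R.from_euler("xyz",s["tcp_rot"]).as_matrix();T[:3,3]=s["ee_pos"]
    P["view"]=np.linalg.inv(T@P["tool_from_camera"]); return P
E
python3 - <<'E'
from h import *
s=ctrl.get_state();print(s["time"],s["ee_pos"],s["tcp_rot"],s["finger_gap"]);M=R.from_euler("xyz",s["tcp_rot"]).as_matrix();print(M.round(3))
S=imaging.capture("scene");D=imaging.capture("side")
x,r=fit([S,D]);print(x);print(r)
W=wpic();print(W["tool_from_camera"].round(3),W["fov_y"])
E
```

```text
1.0 [ 0.23551172 -0.68569621  0.21862967] [-1.57082163e+00 -2.59794906e-05 -1.23991499e+00] 0.09321605551935891
[[ 0.325 -0.     0.946]
 [-0.946 -0.     0.325]
 [ 0.    -1.    -0.   ]]
[ 0.53797669 -0.04104183 -0.36103498  0.64505959]
[('binder', array([ 0.7, -2.7])), ('ring_axis', array([ 0. , -0.1])), ('left_page', array([-0.1, -0.6])), ('spine_end', array([-2.1,  1.2])), ('divider_edge', array([3.6, 1.4])), ('binder', array([2.8, 0.9])), ('ring_axis', array([-0.3,  0.1])), ('spine_end', array([ 0.5, -1.7])), ('divider_edge', array([-1. ,  0.2]))]
[[ 1.    -0.     0.     0.   ]
 [ 0.     0.277 -0.961 -0.167]
 [ 0.     0.961  0.277  0.076]
 [ 0.     0.     0.     1.   ]] 69.15275396365139
```

drive_tool(
  plan=[
    [0, 0, 50, 240, 485, 30, 0],
    [0, 0, 50, 240, 485, 30, 0],
    [0, 0, 50, 240, 485, 30, 0],
    [0, 0, 50, 240, 485, 30, 0],
    [0, 0, 50, 240, 485, 30, 0],
    [0, 0, 50, 240, 485, 30, 0],
    [0, 0, 50, 240, 485, 30, 0],
    [0, 0, 50, 240, 485, 30, 0],
    [0, 0, 50, 240, 485, 30, 0],
    [0, 0, 50, 240, 485, 30, 0],
    [0, 0, 50, 240, 485, 30, 0],
    [0, 0, 50, 240, 485, 30, 0],
  ],
)

```text
time: 2.65
ee_pos: [0.4574, -0.2366, 0.2468]
tcp_rot: [-1.571, -0.001, -0.368]
force: [0.6, 0.5, 0.0]
finger_gap: 0.0175
```

Run:
```python
from h import *
for _ in range(1): imaging.capture("side")
s=ctrl.get_state();print(s["time"],s["ee_pos"],s["tcp_rot"],s["dq"].max() if hasattr(s["dq"],"max") else max(s["dq"]))
W=wpic();cv2.imwrite("pics/w1.png",W["image"][:,:,::-1])
S=imaging.capture("scene");D=imaging.capture("side")
x,r=fit([W]);print(x,r)
x,r=fit([S,D,W]);print(x,r)
```

```text
2.7 [ 0.46201565 -0.22816798  0.24757037] [-1.56669555 -0.00281879 -0.3584419 ] 0.18022852251264762
[ 0.53293718 -0.0424067  -0.40336203  0.60230894] [('binder', array([-1.5,  4. ])), ('ring_axis', array([  24.9, -190.6])), ('spine_end', array([-1.6,  0.2])), ('divider_edge', array([0.3, 0. ]))]
[ 0.53472847 -0.04159473 -0.42033438  0.60479176] [('binder', array([-0.1, -2.9])), ('ring_axis', array([-0.9, -2.4])), ('left_page', array([-1.9, -1.1])), ('spine_end', array([16.3, 22.5])), ('divider_edge', array([-2.3,  0.9])), ('binder', array([1.4, 0.3])), ('ring_axis', array([1.1, 0.7])), ('left_page', array([ 1.5, -3.8])), ('spine_end', array([ 0. , -1.1])), ('divider_edge', array([-0.9,  2.7])), ('binder', array([-0.4,  2.7])), ('ring_axis', array([  26.1, -192. ])), ('spine_end', array([-0.5,  0.3])), ('divider_edge', array([ 0.1, -1.7]))]
```

View pics/w1.png

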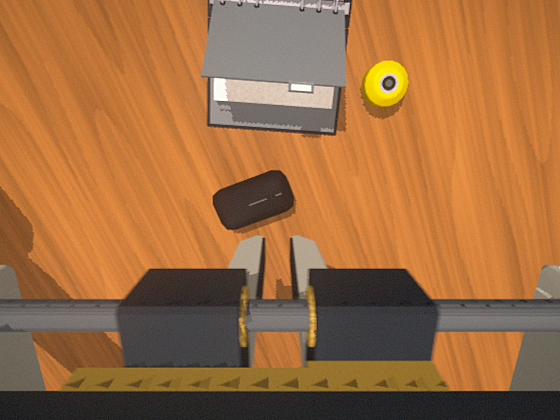

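Run:
```python
from h import *
s=ctrl.get_state()
W=wpic();print(s["ee_pos"],s["tcp_rot"])
g=lambda u,v,z: onz(ray(W,(u/560,v/420)),z)
a,b=g(208,125,.003),g(336,134,.003);d=b-a;print(a.round(4),b.round(4),np.linalg.norm(d),np.arctan2(d[1],d[0]))
w=np.arctan2(d[1],d[0]);print("origin",(a+b)/2+.146*np.array([-np.sin(w),np.cos(w),0]))
for z in(.07,.08,.09):
  a,b=g(203,76,z),g(345,86,z);d=b-a;print(z,a.round(4),b.round(4),np.linalg.norm(d),np.arctan2(d[1],d[0]))
for t in["mouse","wheel"]:
  r=imaging.tip_of(W,t); print(t,[(np.array(x["xy"])*[560,420],x["p"]) for x in r[:1]], onz(ray(W,r[0]["xy"]),0) if r else 0)
S=imaging.capture("scene");D=imaging.capture("side")
```

```text
[ 0.45691609 -0.23820743  0.24632088] [-1.57087613e+00 -5.09405442e-05 -3.67179407e-01]
[ 0.3948 -0.1468  0.003 ] [ 0.5472 -0.2177  0.003 ] 0.16809211301833468 -0.43532438708748966
origin [ 0.53259959 -0.04986163  0.003     ]
0.07 [ 0.4253 -0.1029  0.07  ] [ 0.5611 -0.1656  0.07  ] 0.14958051567060457 -0.4326825879473287
0.08 [ 0.427  -0.1047  0.08  ] [ 0.5588 -0.1656  0.08  ] 0.14522036404223562 -0.432682587947329
0.09 [ 0.4287 -0.1066  0.09  ] [ 0.5566 -0.1657  0.09  ] 0.1408602124138668 -0.43268258794732883
mouse [(array([254.408, 186.312]), 0.7)] [ 0.41989328 -0.24509664  0.        ]
wheel [(array([378.504,  77.28 ]), 0.57)] [ 0.61935163 -0.17065144  0.        ]
```

```bash
cat >> h.py <<'E'
O=np.array([.534,-.044]);YAW=-.425
def tcp(x,y,z,tilt):
    c,s=np.cos(YAW),np.sin(YAW)
    bx=np.array([c,s,0])
    M=(R.from_rotvec(bx*np.radians(tilt))*R.from_euler("xyz",[-np.pi/2,0,YAW]))
    return np.r_[O+1e-3*np.array([c*x-s*y,s*x+c*y]),z*1e-3],M
def corner(x,r,phi,tilt):   # front corner of finger end at polar (r,phi) about the hinge
    t=np.radians(tilt); return (x,-r*np.cos(phi)-7.5*np.cos(t),17+r*np.sin(phi)-7.5*np.sin(t),tilt)
def rows(P):
    s=ctrl.get_state();p0=np.array(s["ee_pos"]);R0=R.from_euler("xyz",s["tcp_rot"])
    for q in P:
        p,M=tcp(*q);print([*(float(v) for v in np.degrees((M*R0.inv()).as_rotvec()).round(1)),*(int(v) for v in (1e3*(p-p0)).round()),0],"|",np.round(q,0))
def local(p):
    c,s=np.cos(YAW),np.sin(YAW);d=np.array(p[:2])-O;return np.round(1e3*np.array([c*d[0]+s*d[1],-s*d[0]+c*d[1],p[2]]),1)
E
python3 - <<'E'
from h import *
rows([(-20,-165,150,30),(-20,-140,50,30)])
E
```

```text
[27.7, -11.6, -3.2, -9, 52, -96, 0] | [ -20 -165  150   30]
[27.7, -11.6, -3.2, 1, 75, -196, 0] | [ -20 -140   50   30]
```

drive_tool(
  plan=[
    [7, -3, -1, -2, 12, -25, 0],
    [14, -6, -2, -5, 26, -50, 0],
    [21, -9, -2.5, -7, 39, -75, 0],
    [27.7, -11.6, -3.2, -9, 52, -96, 0],
    [27.7, -11.6, -3.2, -9, 52, -96, 0],
    [27.7, -11.6, -3.2, -6, 60, -130, 0],
    [27.7, -11.6, -3.2, -2, 68, -165, 0],
    [27.7, -11.6, -3.2, 1, 75, -196, 0],
    [27.7, -11.6, -3.2, 1, 75, -196, 0],
    [27.7, -11.6, -3.2, 1, 75, -196, 0],
  ],
)

```text
time: 4.93
ee_pos: [0.4574, -0.1623, 0.0497]
tcp_rot: [-1.045, 0.003, -0.424]
force: [0.2, 0.5, 1.1]
finger_gap: 0.0005
```

Run:
```python
from h import *
D=imaging.capture("side");S=imaging.capture("scene")
s=ctrl.get_state();print(s["time"],local(s["ee_pos"]),s["tcp_rot"],s["force"],s["finger_gap"])
x,r=fit([S,D]);print(x)
a=S["image"][150:310,90:340];b=D["image"][120:280,250:500]
i=np.hstack([a,b])[:,:,::-1];cv2.imwrite("pics/b2.png",cv2.resize(i,None,fx=1.6,fy=1.6,interpolation=2))
rows([(-20,-115,50,30),(-20,-100,50,30),(-20,-92,50,30)]+[corner(-20,88,f,30) for f in(.45,.55,.65,.75,.85,.95,1.05,1.15)])
```

```text
5.0333 [ -19.6 -140.2   51.6] [-1.04698198 -0.00133924 -0.42442437] [0.23990594 0.52905376 0.39213494] 0.0002753237537089062
[ 0.53908656 -0.04213497 -0.38740399  0.63778159]
[0.0, 0.0, -0.0, 10, 23, -1, 0] | [ -20 -115   50   30]
[0.0, 0.0, -0.0, 17, 37, -1, 0] | [ -20 -100   50   30]
[0.0, 0.0, -0.0, 20, 44, -1, 0] | [-20 -92  50  30]
[0.0, 0.0, -0.0, 23, 50, 1, 0] | [-20. -86.  52.  30.]
[0.0, 0.0, -0.0, 24, 53, 9, 0] | [-20. -82.  59.  30.]
[0.0, 0.0, -0.0, 26, 58, 16, 0] | [-20. -77.  67.  30.]
[0.0, 0.0, -0.0, 29, 63, 23, 0] | [-20. -71.  73.  30.]
[0.0, 0.0, -0.0, 31, 69, 29, 0] | [-20. -65.  79.  30.]
[0.0, 0.0, -0.0, 34, 75, 34, 0] | [-20. -58.  85.  30.]
[0.0, 0.0, -0.0, 37, 82, 39, 0] | [-20. -50.  90.  30.]
[0.0, 0.0, -0.0, 40, 89, 43, 0] | [-20. -42.  94.  30.]
```

View pics/b2.png

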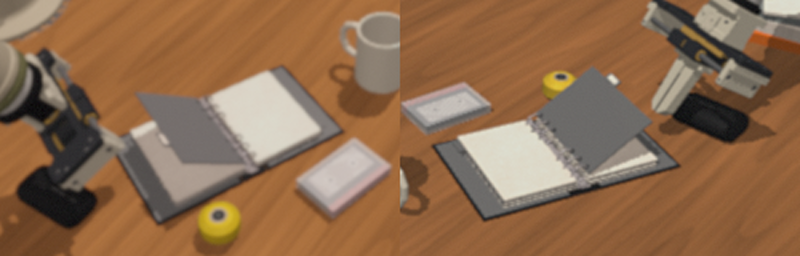

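The closed fingertips stand at the binder's right edge, at about (115,150) left and (660,105) right. The body is above the mouse and the divider is still free, so I start the push.

drive_tool(
  plan=[
    [0, 0, 0, 5, 12, -1, 0],
    [0, 0, 0, 10, 23, -1, 0],
    [0, 0, 0, 17, 37, -1, 0],
    [0, 0, 0, 20, 44, -1, 0],
    [0, 0, 0, 23, 50, 1, 0],
    [0, 0, 0, 24, 53, 9, 0],
    [0, 0, 0, 26, 58, 16, 0],
    [0, 0, 0, 29, 63, 23, 0],
    [0, 0, 0, 31, 69, 29, 0],
    [0, 0, 0, 34, 75, 34, 0],
    [0, 0, 0, 37, 82, 39, 0],
    [0, 0, 0, 40, 89, 43, 0],
  ],
)

```text
time: 6.53
ee_pos: [0.4984, -0.0739, 0.0941]
tcp_rot: [-1.047, -0.001, -0.425]
force: [-0.1, -0.5, -0.3]
finger_gap: 0.0004
```

Run:
```python
from h import *
D=imaging.capture("side");S=imaging.capture("scene")
s=ctrl.get_state();print(s["time"],local(s["ee_pos"]),s["tcp_rot"],s["force"],s["finger_gap"])
x,r=fit([S,D],(.536,-.043,-.41,1.2));print(x,r)
a=S["image"][150:310,90:340];b=D["image"][120:280,250:500]
i=np.hstack([a,b])[:,:,::-1];cv2.imwrite("pics/b3.png",cv2.resize(i,None,fx=1.6,fy=1.6,interpolation=2))
rows([corner(-20,88,f,t) for f,t in zip(np.arange(1.25,2.4,.1),(27,24,21,18,15,12,9,6,3,0,0,0))])
```

```text
6.6333 [-20.4 -40.9  94.2] [-1.04643963 -0.00169287 -0.42265175] [-0.06369005 -0.38918309 -0.7008717 ] 0.00034355203627504775
[ 0.53817663 -0.03611974 -0.41018238  1.10025066] [('binder', array([-1.7, -1.3])), ('left_page', array([ 0.4, -2.9])), ('spine_end', array([0.5, 1.7])), ('divider_edge', array([-0.4, -0.5])), ('binder', array([21.2, -1.8])), ('ring_axis', array([0.1, 2.5])), ('left_page', array([-1.7, -3.2])), ('spine_end', array([-2.1, -0.6]))]
[-2.8, 1.3, -0.0, 4, 7, 4, 0] | [-20. -34.  97.  27.]
[-5.5, 2.5, -0.0, 7, 15, 7, 0] | [-20. -26. 100.  24.]
[-8.2, 3.7, -0.0, 11, 23, 9, 0] | [-20. -18. 102.  21.]
[-11.0, 5.0, -0.0, 14, 30, 10, 0] | [-20.  -9. 103.  18.]
[-13.7, 6.2, -0.0, 18, 38, 10, 0] | [-20.  -0. 103.  15.]
[-16.4, 7.4, -0.0, 21, 46, 9, 0] | [-20.   8. 102.  12.]
[-19.2, 8.7, -0.0, 25, 54, 7, 0] | [-20.  17. 100.   9.]
[-21.9, 9.9, -0.0, 28, 62, 5, 0] | [-20.  25.  98.   6.]
[-24.6, 11.1, -0.0, 32, 69, 2, 0] | [-20.  33.  95.   3.]
[-27.4, 12.4, -0.0, 35, 76, -3, 0] | [-20.  41.  91.   0.]
[-27.4, 12.4, -0.0, 38, 82, -8, 0] | [-20.  48.  85.   0.]
[-27.4, 12.4, -0.0, 40, 88, -14, 0] | [-20.  54.  80.   0.]
```

View pics/b3.png

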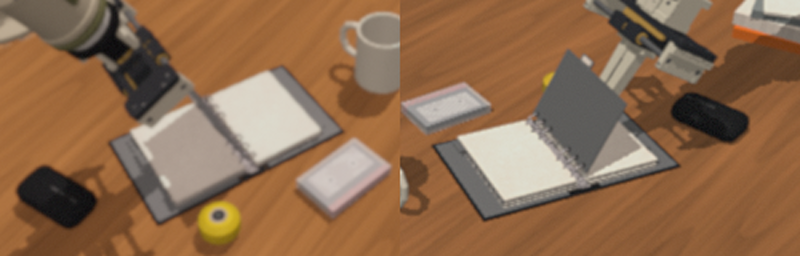

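The divider has risen to about 1.1 rad (right half, around (580,110)) and the binder hasn't shifted. I'll carry on past upright.

drive_tool(
  plan=[
    [-2.8, 1.3, 0, 4, 7, 4, 0],
    [-5.5, 2.5, 0, 7, 15, 7, 0],
    [-8.2, 3.7, 0, 11, 23, 9, 0],
    [-11, 5, 0, 14, 30, 10, 0],
    [-13.7, 6.2, 0, 18, 38, 10, 0],
    [-16.4, 7.4, 0, 21, 46, 9, 0],
    [-19.2, 8.7, 0, 25, 54, 7, 0],
    [-21.9, 9.9, 0, 28, 62, 5, 0],
    [-24.6, 11.1, 0, 32, 69, 2, 0],
    [-27.4, 12.4, 0, 35, 76, -3, 0],
    [-27.4, 12.4, 0, 38, 82, -8, 0],
    [-27.4, 12.4, 0, 40, 88, -14, 0],
  ],
)

```text
time: 8.13
ee_pos: [0.5384, 0.0157, 0.0789]
tcp_rot: [-1.571, -0.0, -0.421]
force: [0.3, -0.2, 0.8]
finger_gap: 0.0008
```

Run:
```python
from h import *
D=imaging.capture("side");S=imaging.capture("scene")
s=ctrl.get_state();print(s["time"],local(s["ee_pos"]),s["tcp_rot"],s["force"],s["joints"])
x,r=fit([S,D],(.536,-.043,-.41,2.3));print(x,r)
a=S["image"][130:290,120:370];b=D["image"][120:280,220:470]
i=np.hstack([a,b])[:,:,::-1];cv2.imwrite("pics/b4.png",cv2.resize(i,None,fx=1.6,fy=1.6,interpolation=2))
rows([corner(-20,88,f,0) for f in np.arange(2.45,3.1,.1)]+[(-20,80,z,0) for z in(20,18,16,15)])
```

```text
8.2333 [-21.   54.5  78.2] [-1.57088911  0.00160821 -0.42379401] [-0.87656878 -0.26210865  0.43429323] [-0.21160711  0.58985999  0.11545187  2.14828282 -0.16228944  0.41280295
 -0.39036774]
[ 0.53852841 -0.04065427 -0.36117533  2.32019525] [('binder', array([ 0.1, -1.1])), ('left_page', array([-1.1,  1.3])), ('spine_end', array([0.6, 1.9])), ('divider_edge', array([-3.2,  0.1])), ('binder', array([-0.1, -0.6])), ('ring_axis', array([-2. ,  3.3])), ('left_page', array([-1.7, -3.2])), ('spine_end', array([0.6, 1.5])), ('divider_edge', array([0.1, 2. ]))]
[0.0, 0.0, 0.0, 3, 6, -6, 0] | [-20.  60.  73.   0.]
[0.0, 0.0, 0.0, 5, 11, -13, 0] | [-20.  66.  66.   0.]
[0.0, 0.0, 0.0, 7, 15, -21, 0] | [-20.  70.  59.   0.]
[0.0, 0.0, 0.0, 8, 18, -29, 0] | [-20.  74.  51.   0.]
[0.0, 0.0, 0.0, 10, 21, -37, 0] | [-20.  77.  42.   0.]
[0.0, 0.0, 0.0, 10, 23, -46, 0] | [-20.  79.  34.   0.]
[0.0, 0.0, 0.0, 11, 24, -54, 0] | [-20.  80.  25.   0.]
[0.0, 0.0, 0.0, 11, 24, -60, 0] | [-20  80  20   0]
[0.0, 0.0, 0.0, 11, 24, -62, 0] | [-20  80  18   0]
[0.0, 0.0, 0.0, 11, 24, -64, 0] | [-20  80  16   0]
[0.0, 0.0, 0.0, 11, 24, -65, 0] | [-20  80  15   0]
```

View pics/b4.png

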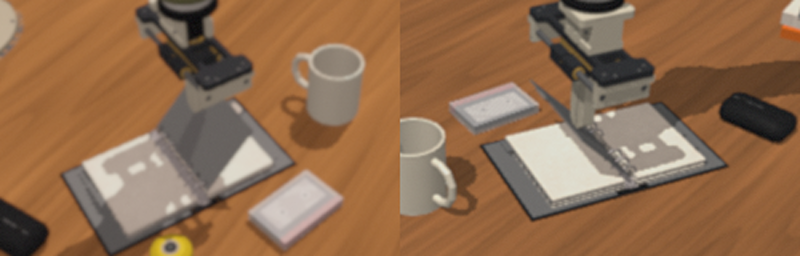

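The divider is past upright at about 2.3 rad and the fingertips are on its upper face, at about (585,110) right. Next I press it down, stopping at z = 18 first.

drive_tool(
  plan=[
    [0, 0, 0, 3, 6, -6, 0],
    [0, 0, 0, 5, 11, -13, 0],
    [0, 0, 0, 7, 15, -21, 0],
    [0, 0, 0, 8, 18, -29, 0],
    [0, 0, 0, 10, 21, -37, 0],
    [0, 0, 0, 10, 23, -46, 0],
    [0, 0, 0, 11, 24, -54, 0],
    [0, 0, 0, 11, 24, -58, 0],
    [0, 0, 0, 11, 24, -60, 0],
    [0, 0, 0, 11, 24, -61, 0],
  ],
)

```text
time: 9.57
ee_pos: [0.5485, 0.0377, 0.0181]
tcp_rot: [-1.572, 0.001, -0.425]
force: [-2.7, 1.4, 11.3]
finger_gap: 0.0008
```

drive_tool(
  plan=[
    [0, 0, 0, 0, 0, -1, 0],
    [0, 0, 0, 0, 0, -1, 0],
    [0, 0, 0, 0, 0, -1, 0],
  ],
)

```text
time: 9.82
ee_pos: [0.5485, 0.0377, 0.0181]
tcp_rot: [-1.571, 0.0, -0.425]
force: [-2.7, 1.5, 9.7]
finger_gap: 0.0003
```

drive_tool(
  plan=[
    [0, 0, 0, 0, 0, 5, 0],
    [0, 0, 0, 0, 0, 20, 0],
    [0, 0, 0, 0, 0, 50, 0],
    [0, 0, 0, 0, 0, 80, 0],
    [0, 0, 0, 0, 0, 115, 0],
    [0, 0, 0, 0, 0, 150, 0],
    [0, 0, 0, -15, -35, 180, 0],
    [0, 0, 0, -30, -65, 180, 0],
    [0, 0, 0, -45, -100, 180, 0],
    [0, 0, 0, -60, -130, 180, 0],
    [0, 0, 0, -60, -130, 180, 0],
    [0, 0, 0, -60, -130, 180, 0],
  ],
)

```text
time: 10.82
ee_pos: [0.488, -0.0943, 0.198]
tcp_rot: [-1.572, -0.001, -0.429]
force: [0.6, 1.4, 0.4]
finger_gap: 0.0007
```

Run:
```python
from h import *
D=imaging.capture("side");S=imaging.capture("scene")
s=ctrl.get_state();print(s["time"],local(s["ee_pos"]),s["force"])
x,r=fit([S,D],(.536,-.043,-.41,3.1));print(x,r)
for t in ["mouse","cassette","wheel","mug"]:
    a=imaging.tip_of(S,t);b=imaging.tip_of(D,t)
    if a and b:print(t,meet([ray(S,a[0]["xy"]),ray(D,b[0]["xy"])])[0].round(4))
W=wpic();cv2.imwrite("pics/w5.png",W["image"][:,:,::-1])
a=S["image"][130:290,120:370];b=D["image"][120:280,220:470]
i=np.hstack([a,b])[:,:,::-1];cv2.imwrite("pics/b5.png",cv2.resize(i,None,fx=1.6,fy=1.6,interpolation=2))
```

```text
10.9167 [-21.1 -62.1 197.5] [ 0.17237853  0.47467686 -0.6254305 ]
[ 0.53798343 -0.04325936 -0.39922901  3.12156282] [('binder', array([-0.2, -1.2])), ('left_page', array([ 3.2, -1. ])), ('spine_end', array([-0.1,  3.3])), ('divider_edge', array([-0.1, -3.1])), ('binder', array([ 0.2, -2.4])), ('ring_axis', array([1.6, 2.5])), ('left_page', array([-1.1, -2.4])), ('spine_end', array([ 0.3, -4.5])), ('divider_edge', array([0.7, 1.8]))]
mouse [ 0.4146 -0.2456 -0.0022]
wheel [ 0.6244 -0.1686 -0.0049]
mug [0.656  0.1909 0.0087]
```

View pics/b5.png

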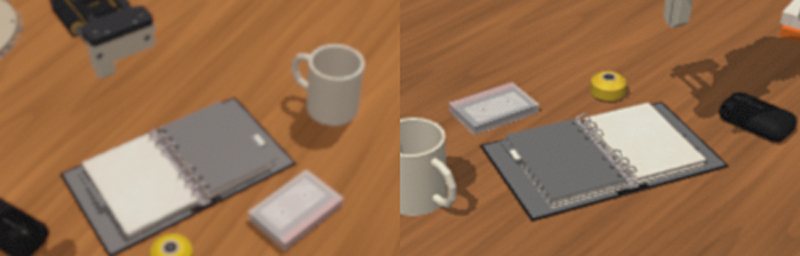

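View pics/w5.png

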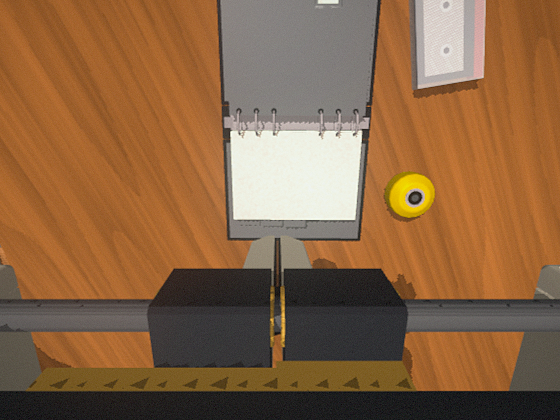

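The divider lies flat on the left page (left half about (220,150), right half about (550,155)). The binder and the other objects look unmoved and the gripper is clear, so I hand in.

```bash
python3 -c "
from h import *
print(order.sign_off())"
```

```text
the job is handed in; nothing more can be done
None
```

The divider now lies flat on the left-hand page, and the job is handed in. I swept it over the rings with the closed fingertips, pressed it against its stop, and lifted clear. It was never pinched, and the work took about 11 s of the 40 s allowed.

- **Divider:** the final image fit gives an angle of 3.12 rad, which is flat within the measuring error. While pressing, the tip held at 18.1 mm, the height of the leaf's top when flat. The force was about 11 N and dropped to almost zero once I lifted.
- **Binder:** the fit gives (0.538, -0.043) with yaw -0.40, against (0.538, -0.041) and -0.36 at the start. Single fits scatter by several millimetres and a few hundredths of a radian, so this shows no measurable shift.
- **Mouse, wheel and mug:** their positions agree with the start to within about 6 mm, which is the detector noise.
- **Cassette:** the detector missed it in the last check. I judged it unmoved by eye, from the final pictures.

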